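Gang up the spigot plates in the row clamp

TASK

Clear the wooden offcut off the row clamp into the aluminium offcut bin, then lift every steel spigot plate out of its pocket in the wooden tray and set them all flat in the clamp's bed, spigots up, in one row starting at the fixed stop. Slide the jaw up until the row is tight together between stop and jaw, and only then lock it: push the captive knob on the jaw fully down, and with it down turn it clockwise as far as it goes (never turn it while it is up, that crosses the thread). Leave the tape measure and the jar where they are.

Things in the scene. Friction and masses are not known exactly. Their poses are not given: they have to be found in the camera images.
- tray: Fixed square wooden storage tray, 154 x 154 mm, 18 mm high. Origin: centre of its underside, z up, x and y along its sides. Four square pockets, 46 x 46 mm, 10 mm deep (floor 8 mm above the bench), centred at x = +-33, y = +-33 mm; plates in them lie flush with the tray's top.
- plate1: Steel spigot plate, one of two to four alike (an absent one reads None): base 44 x 44 x 10 mm with an upright square spigot 16 x 16 mm in its middle, 40 mm tall above the base (50 mm in all), its flats parallel to the base's edges. 0.16 to 0.3 kg. Origin: centre of the underside, z along the spigot. Starts in a tray pocket, 1 mm clear each side, so that only the spigot can be gripped.
- plate2: Steel spigot plate, one of two to four alike (an absent one reads None): base 44 x 44 x 10 mm with an upright square spigot 16 x 16 mm in its middle, 40 mm tall above the base (50 mm in all), its flats parallel to the base's edges. 0.16 to 0.3 kg. Origin: centre of the underside, z along the spigot. Starts in a tray pocket, 1 mm clear each side, so that only the spigot can be gripped.
- plate3: Steel spigot plate, one of two to four alike (an absent one reads None): base 44 x 44 x 10 mm with an upright square spigot 16 x 16 mm in its middle, 40 mm tall above the base (50 mm in all), its flats parallel to the base's edges. 0.16 to 0.3 kg. Origin: centre of the underside, z along the spigot. Starts in a tray pocket, 1 mm clear each side, so that only the spigot can be gripped.
- plate4: Steel spigot plate, one of two to four alike (an absent one reads None): base 44 x 44 x 10 mm with an upright square spigot 16 x 16 mm in its middle, 40 mm tall above the base (50 mm in all), its flats parallel to the base's edges. 0.16 to 0.3 kg. Origin: centre of the underside, z along the spigot. Starts in a tray pocket, 1 mm clear each side, so that only the spigot can be gripped.
- clamp: Fixed row clamp, 300 x 80 mm, grey base. Origin: centre of its underside; x runs along its bed from the fixed stop (at the -x end) to the sliding jaw, z up. The flat bed is 10 mm above the bench and 52 mm wide between two rails that stand 6 mm above it (each 12 mm wide, centred at y = +-32 mm). The stop is a block 24 mm long, 80 mm wide, top 40 mm above the bench.
- stop_face (a point): Point on the bed (10 mm above the bench), at the foot of the stop's face, on the centre line; same axes as the clamp: plates lie at x > 0 from it. First plate's centre 22 mm from it, then 44 mm apart.
- jaw (a joint): Sliding jaw (dark steel block, 48 mm along the bed, 46 mm wide, top 33 mm above the bench; a flange 6 mm thick at its top, 76 mm wide, overhangs the rails), m: 0 = fully open (206 mm of bed between the faces), grows as it closes towards the stop (the clamp's -x), up to 0.165. Slides with 3 N of friction and stays where left; the knob on it serves as its handle. Starts partly closed.
- jaw_face (a point): Point on the bed level at the foot of the jaw's face that looks at the stop, on the centre line; same axes as the clamp. The knob's axis is 24 mm behind it (clamp +x).
- knob_push (a joint): Captive locking knob on the jaw, axial travel, m: 0 = up (as it starts), 0.008 = fully down. 6 N of friction, stays where it is left.
- knob_turn (a joint): Turn of that knob, rad: starts at 0 to 0.35, grows clockwise seen from above, stop at 4.71 (three quarters of a turn). Light friction (0.06 N m).
- knob_grip (a point): Point on the knob's axis in its black grip bar, which is 46 mm long (along this point's x), 13 mm thick (along y), 22 mm high; this point is 9 mm below the bar's top and 13 mm above its underside. With the knob up the underside of the bar is 22 mm above the jaw's top, fully down 14 mm.
- offcut: Loose pine offcut, 96 x 36 x 30 mm (its x, y, z), 0.06 kg. Origin: centre of its underside. Starts lying across the clamp's rails, between stop and jaw.
- bin: Fixed open aluminium offcut bin, 112 x 160 mm (x, y), 45 mm high, walls and floor about 4 mm. Origin: centre of its underside, z up.
- tape: Bystander: loose grey tape measure, 66 x 34 x 60 mm, standing on the bench. Leave alone.
- jar: Bystander: loose clear jar with steel cap, 60 mm across, 75 mm high. Leave alone.

How it is judged:
By the outcome, as a careful person would: the job done as asked, in the order asked, and still so for the second after the job is handed in, with the robot touching nothing.
Of plate1, plate2, plate3, plate4 only 2 to 4 are there at a start; the rules pass over those that are not, and their reading is None.
At some moment in a run one of offcut may be knocked a few centimetres aside while the robot is not near it.
Once in a run the grip may slacken for a moment while it holds something.
It also fails if it takes over 210 s, if anything falls off the work surface, if the arm or the gripper's body presses on something with over 40 N, if the wrist force passes 120 N, or if a joint passes its speed limit or range.

ROBOT

A 7-joint arm with a two-finger parallel gripper is mounted at the origin on the work surface. World frame = base frame: x ahead of the robot, y to its left, z up, the work surface at z = 0. Lengths are in m, angles in rad, forces in N, time in s.
With the tool pointing down it reaches from about 0.425 to 0.95 m from the base axis. Payload 4.7 kg.
Tool frame: the origin (TCP) lies on the centre line of the jaws, within the pads' length; the fingertips stand 25 mm ahead of it and the grasp point (between the pads) lies 6 mm ahead of it; z points along the fingers, y is the direction in which the jaws open and shut (so a half turn about z gives the same grasp; the last joint's range is limited). The gripper opens to 87 mm and grips with 3 to 60 N. Pads are 19 mm wide; open, the fingers measure 117 mm over their backs; the gripper's body (75 mm by 190 mm) begins 51 mm behind the grasp point.
Start: joints at [-1.13, 0.469, -0.049, 1.532, 0.024, 1.141, -0.082], TCP at [0.306, 0.602, 0.224] pointing down, gripper open.
Joint ranges: [-2.59, 2.59], [-0.33, 1.99], [-1.39, 1.29], [0.1, 2.45], [-1.04, 4.18], [0.21, 1.99], [-2.66, 2.66]. Speed limits (rad/s): [2.57, 2.57, 3.14, 3.14, 3.14, 3.14, 3.14].

INTERFACE

Orientations are given as [roll, pitch, yaw] about the fixed x, y, z axes, in that order (R = Rz(yaw) Ry(pitch) Rx(roll)).
In Python, from cell import r, open_gripper, gripper_close, kin, cams, workorder, readout gives the robot as it stands. The module is installed in compiled form; this text tells all that it offers. Calls block until the motion is done:
- r.move_to(position, orientation): joint-space move of the TCP to a pose.
- r.move_l(position, speed=0.15, rotation=None): straight line of the TCP; rotation=None keeps the orientation; speed is the mean speed in m/s.
- r.movej(angles): joint-space move.
- open_gripper() and gripper_close(): open the fingers fully, or close them until they stop; the grip force is fixed at half the most.
- r.sleep(seconds).
- kin.inverse_kinematics(position, orientation): joint angles nearest the present ones, or None.
- cams.read_camera(name): name is "scene" or "top"; returns a dict with "image" (384x512x3 uint8, blue, green, red), "camera_matrix" (3x3 intrinsics, pixels), "cam_to_world" (4x4, takes a point from camera to world coordinates). Camera axes: x right, y down, z forward; pixel columns grow to the right and rows downward; lengths in m; the calibration is good to about 2 mm. A picture is of the moment at which its call begins. There is no depth.
A pose or a line that the arm cannot do raises r.MotionError and nothing moves.
- workorder.hand_in(): hands the job in, once; it reports no verdict.
Readings, each from a call of its own:
- readout.read_time(): time.
- readout.read_qpos(): joint angles.
- readout.read_joint_velocities(): joint speeds.
- readout.read_tau(): joint torques, N m.
- readout.read_position(): TCP position.
- readout.read_orientation(): TCP orientation.
- readout.read_force(): force on the tool from outside, world axes, zero at the start.
- readout.read_torque(): the same for the moment, N m.
- readout.read_grip_width(): finger opening in m.
Only numpy, scipy, OpenCV 4.12 (cv2) and the standard library are available. Lean on these libraries where they do the work, as an engineer would, in place of code of your own. Each camera call takes 0.05 s, during which the arm holds its last target.

## Working session

There is one attempt and no reset: what is moved stays moved. The work goes in short steps, each a Python script; the robot and the scene stay as the last script left them, time stands still between calls to the robot, and variables do not carry over. Pictures are saved under pics/ and viewed, and the job is handed in when it is done.

```bash
mkdir -p pics; ls; python3 - <<'E'
from cell import *
import cv2
print(readout.read_time(),readout.read_position(),readout.read_orientation(),readout.read_grip_width())
for n in("scene","top"):
    d=cams.read_camera(n); cv2.imwrite(f"pics/{n}0.png",d["image"]); print(n,d["camera_matrix"],d["cam_to_world"])
E
```

```text
pics
0.0 [0.30530616 0.60134282 0.22308464] [-3.13963886e+00  9.43289516e-05  2.67181117e+00] 0.08724451044503122
scene [[430.78112436   0.         256.80082664]
 [  0.         430.78112436 193.99210301]
 [  0.           0.           1.        ]] [[-0.62080728  0.63806615 -0.45548865  1.09313638]
 [ 0.78395152  0.50843932 -0.35624355  0.42677883]
 [ 0.00428139 -0.57823962 -0.81585576  1.04749102]
 [ 0.          0.          0.          1.        ]]
top [[357.17834207   0.         258.70990613]
 [  0.         357.17834207 196.02364266]
 [  0.           0.           1.        ]] [[ 0.00136094 -0.99505618  0.0993043   0.48429561]
 [-0.99928716 -0.00509969 -0.03740533  0.00776598]
 [ 0.03772683 -0.09918261 -0.99435381  0.9129714 ]
 [ 0.          0.          0.          1.        ]]
```

View pics/scene0.png

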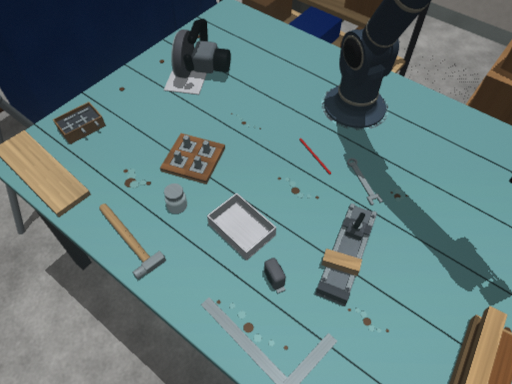

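View pics/top0.png

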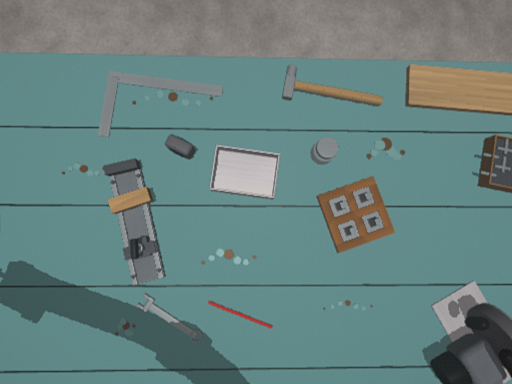

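```bash
python3 - <<'E'
import cv2
t=cv2.imread("pics/top0.png"); s=cv2.imread("pics/scene0.png")
def c(im,x,y,w,h,k,n): cv2.imwrite(n,cv2.resize(im[y:y+h,x:x+w],None,fx=k,fy=k,interpolation=cv2.INTER_CUBIC))
c(t,90,145,90,150,4,"pics/a1.png")
c(t,300,130,110,130,4.5,"pics/a2.png")
c(s,300,190,100,120,5,"pics/a3.png")
E
```

```text
(no output)
```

View pics/a1.png

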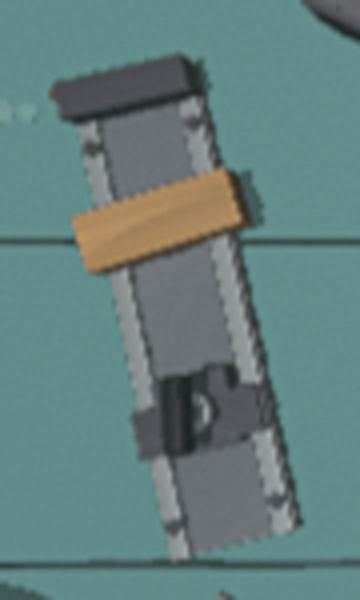

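View pics/a2.png

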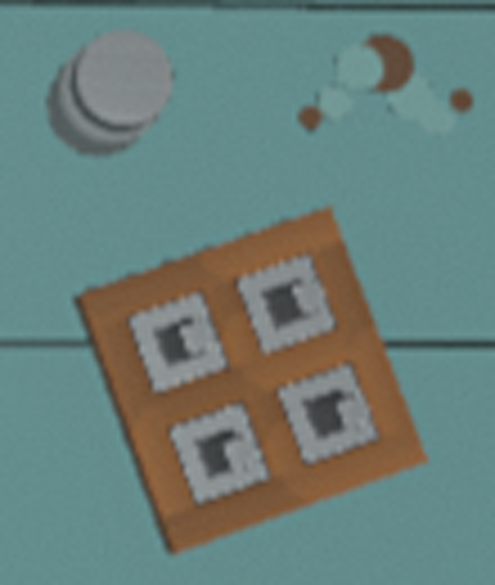

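View pics/a3.png

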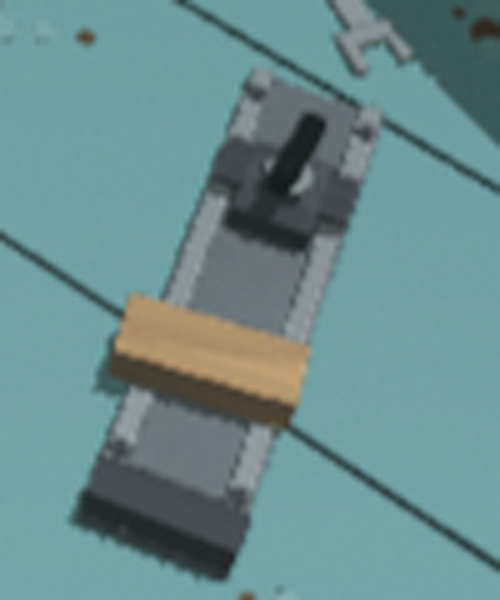

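```bash
cat > h.py <<'E'
import numpy as np,cv2
from scipy.optimize import least_squares
K={};T={}
K['scene']=np.array([[430.78112436,0,256.80082664],[0,430.78112436,193.99210301],[0,0,1]])
T['scene']=np.array([[-0.62080728,0.63806615,-0.45548865,1.09313638],[0.78395152,0.50843932,-0.35624355,0.42677883],[0.00428139,-0.57823962,-0.81585576,1.04749102],[0,0,0,1]])
K['top']=np.array([[357.17834207,0,258.70990613],[0,357.17834207,196.02364266],[0,0,1]])
T['top']=np.array([[0.00136094,-0.99505618,0.0993043,0.48429561],[-0.99928716,-0.00509969,-0.03740533,0.00776598],[0.03772683,-0.09918261,-0.99435381,0.9129714],[0,0,0,1]])
def proj(c,P):
    P=np.atleast_2d(P); q=(P-T[c][:3,3])@T[c][:3,:3]; q=q@K[c].T; return q[:,:2]/q[:,2:]
def back(c,uv,z):
    d=T[c][:3,:3]@np.linalg.inv(K[c])@np.array([*uv,1.]); o=T[c][:3,3]; return o+d*(z-o[2])/d[2]
def place(p,L):
    L=np.atleast_2d(L);c,s=np.cos(p[2]),np.sin(p[2]);return np.c_[p[0]+c*L[:,0]-s*L[:,1],p[1]+s*L[:,0]+c*L[:,1],L[:,2]]
def fit(obs,p0):
    f=lambda p:np.concatenate([(proj(c,place(p,l))[0]-uv) for c,l,uv in obs])
    s=least_squares(f,p0,loss='soft_l1'); return s.x,f(s.x).reshape(-1,2)
def crop(im,x,y,w,h,k,n): cv2.imwrite(n,cv2.resize(im[y:y+h,x:x+w],None,fx=k,fy=k,interpolation=cv2.INTER_CUBIC))
def lines(im,c,p,segs,k,off,col):
    for a,b in segs:
        q=(proj(c,place(p,[a,b]))-off+.5)*k-.5
        cv2.line(im,*[tuple(int(round(v)) for v in t) for t in q],col,1,cv2.LINE_AA)
def box(x0,x1,y0,y1,z0,z1):
    r=[]
    for z in(z0,z1):
        q=[(x0,y0,z),(x1,y0,z),(x1,y1,z),(x0,y1,z)]; r+=[(q[i],q[(i+1)%4]) for i in range(4)]
    r+=[((x,y,z0),(x,y,z1)) for x in(x0,x1) for y in(y0,y1)]
    return r
E
cat > f1.py <<'E'
from h import *
def pk(k,ox,oy,L): return [(u/k+ox,v/k+oy) for u,v in L]
M=[(-.15,-.04,.04),(-.15,.04,.04),(-.126,.04,.04),(-.126,-.04,.04),(.15,.038,.016),(.15,-.038,.016)]
a=pk(4,90,145,[(52,93),(182,55),(202,95),(65,121),(300,523),(172,560)])
b=pk(5,300,190,[(238,545),(82,490),(103,458),(250,515),(252,68),(380,108)])
for tag,obs in(("both",[("top",m,u) for m,u in zip(M,a)]+[("scene",m,u) for m,u in zip(M,b)]),("top",[("top",m,u) for m,u in zip(M,a)]),("scene",[("scene",m,u) for m,u in zip(M,b)])):
    p,r=fit(obs,[.6,.3,-2.9]); print("clamp",tag,p.round(4),abs(r).max().round(2))
M=[(-.077,-.077,.018),(.077,-.077,.018),(.077,.077,.018),(-.077,.077,.018)]
c=pk(4.5,300,130,[(172,552),(427,460),(330,208),(78,297)])
# tray axes: x to image right-ish
q=np.array([back("top",u,.018)[:2] for u in c]); print(q.round(4), q.mean(0))
p0=[*q.mean(0),np.arctan2(*(q[1]-q[0])[::-1])]
print("tray top",*[x.round(4) for x in fit([("top",m,u) for m,u in zip(M,c)],p0)])
for n,u in (("bin",(245,172)),):print(n,back("top",u,.02))
M=[(-.048,.018,.046),(.048,.018,.046),(.048,-.018,.046),(-.048,-.018,.046)]
E
python3 f1.py
```

```text
clamp both [ 0.5076  0.2801 -2.8882] 3.52
clamp top [ 0.5074  0.2776 -2.8916] 2.32
clamp scene [ 0.5086  0.2824 -2.8868] 2.1
[[ 0.4323 -0.2251]
 [ 0.4834 -0.3709]
 [ 0.6262 -0.3201]
 [ 0.5745 -0.1747]] [ 0.52910072 -0.27270065]
tray top [ 0.5291 -0.2727 -1.2309] [[ 0.264   0.5735]
 [ 0.029   0.4583]
 [-0.1912 -0.4556]
 [-0.0973 -0.619 ]]
bin [0.63431937 0.00893439 0.02      ]
```

```bash
cat > ov.py <<'E'
from h import *
import sys
def clampsegs(j=None):
    s=box(-.15,-.126,-.04,.04,.01,.04)
    for y in(-.038,-.026,.026,.038): s.append(((-.126,y,.016),(.15,y,.016)))
    s+=[((.15,-.04,.0),(.15,.04,0)),((.15,-.038,.016),(.15,.038,.016))]
    if j is not None:
        f=.08-j # jaw face x
        s+=box(f,f+.048,-.038,.038,.027,.033)
    return s
def traysegs():
    s=box(-.077,.077,-.077,.077,0,.018)
    for x in(-.033,.033):
        for y in(-.033,.033):
            q=box(x-.023,x+.023,y-.023,y+.023,.018,.018)[:4]; s+=q
            s+=box(x-.008,x+.008,y-.008,y+.008,.018,.058)
    return s
def show(tag,cam,win,k,items,imf=None,out=None):
    im=cv2.imread(imf or f"pics/{cam}0.png"); x,y,w,h=win
    im=cv2.resize(im[y:y+h,x:x+w],None,fx=k,fy=k,interpolation=cv2.INTER_CUBIC)
    for p,s,col in items: lines(im,cam,p,s,k,np.array([x,y]),col)
    cv2.imwrite(out or f"pics/ov_{tag}_{cam}.png",im)
def pair(n,a,b):
    A=cv2.imread(a);B=cv2.imread(b);h=max(A.shape[0],B.shape[0])
    P=lambda I:cv2.copyMakeBorder(I,0,h-I.shape[0],0,5,cv2.BORDER_CONSTANT)
    cv2.imwrite(n,np.hstack([P(A),P(B)]))
E
cat > o1.py <<'E'
from ov import *
C=[.5076,.2795,-2.889]; Tp=[.5291,-.2727,-1.2309]
show("c","top",(95,150,80,145),4.1,[(C,clampsegs(.05),(0,0,255))])
show("c","scene",(305,195,85,115),5.1,[(C,clampsegs(.05),(0,0,255))])
pair("pics/p1.png","pics/ov_c_top.png","pics/ov_c_scene.png")
show("t","top",(310,170,90,85),4.3,[(Tp,traysegs(),(0,0,255))])
show("t","scene",(155,125,80,65),5,[(Tp,traysegs(),(0,0,255))])
pair("pics/p2.png","pics/ov_t_top.png","pics/ov_t_scene.png")
E
python3 o1.py
```

```text
(no output)
```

View pics/p1.png

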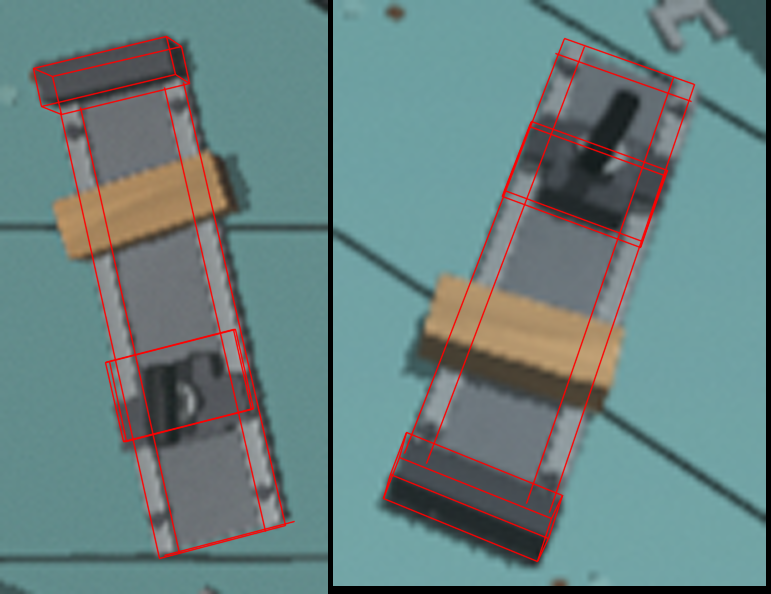

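View pics/p2.png

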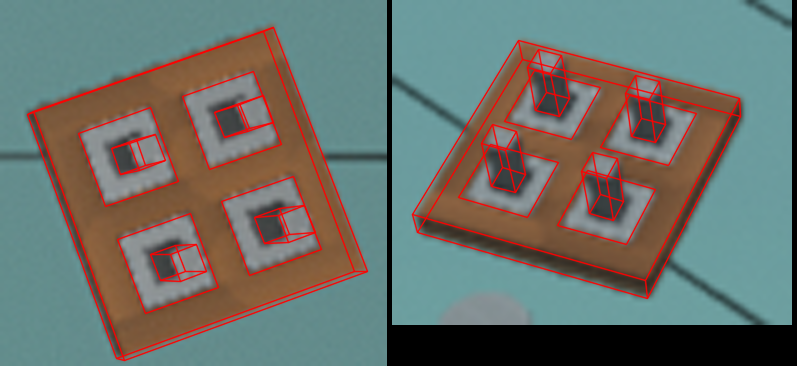

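```bash
cat > o2.py <<'E'
from ov import *
def pk(k,ox,oy,L): return [(u/k+ox,v/k+oy) for u,v in L]
M=[(-.048,.018,.046),(.048,.018,.046),(.048,-.018,.046),(-.048,-.018,.046)]
# in top image: x axis of offcut to the image right (world -y): left-up,right-up,right-down,left-down
a=pk(4,90,145,[(73,215),(225,168),(245,226),(93,272)])
b=pk(5,300,190,[(298,400),(112,347),(130,295),(310,345)])
A=[("top",m,u) for m,u in zip(M,a)];B=[("scene",m,u) for m,u in zip(M,b)]
for o in(A,B,A+B):
    p,r=fit(o,[.56,.3,-1.3]); print(p.round(4),abs(r).max().round(2))
c=[back("top",u,.045) for u in [(217,147),(279,153),(274,198),(211,190)]];c=np.array(c);print(c.round(3),c.mean(0))
Bn=[.637,.011,-.05]
show("o","top",(95,150,80,145),4.1,[(p,box(-.048,.048,-.018,.018,.016,.046),(0,0,255)),([.5076,.2795,-2.889],clampsegs(.046)[-12:]+box(.058-.008,.058+.008,-.008,.008,.055,.077),(0,255,0))])
show("b","top",(200,135,90,75),4.3,[(Bn,box(-.056,.056,-.08,.08,0,.045),(0,0,255))])
pair("pics/p3.png","pics/ov_o_top.png","pics/ov_b_top.png")
E
python3 o2.py
```

```text
[ 0.5596  0.2854 -1.2576] 0.92
[ 0.5581  0.2897 -1.2208] 0.91
[ 0.559   0.2875 -1.2461] 1.67
[[ 0.692  0.078  0.045]
 [ 0.678 -0.075  0.045]
 [ 0.566 -0.062  0.045]
 [ 0.585  0.091  0.045]] [0.63045924 0.00806526 0.045     ]
```

View pics/p3.png

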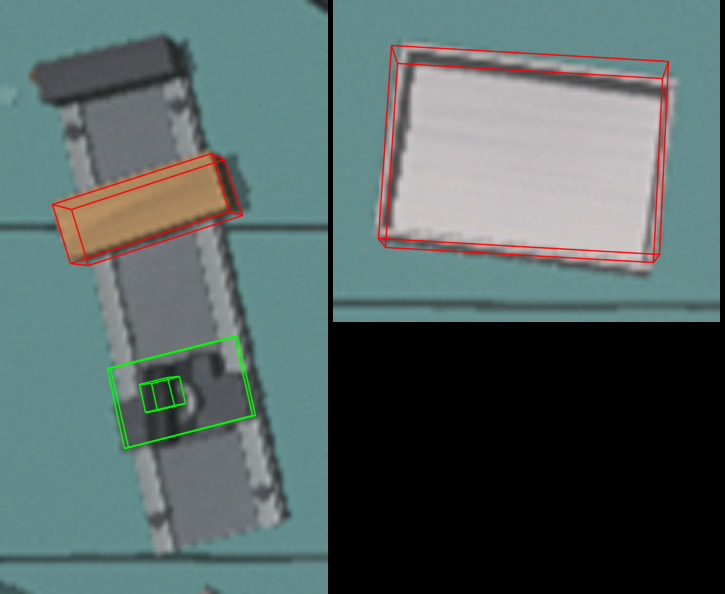

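```bash
cat > rb.py <<'E'
from cell import *
from h import *
pi=np.pi
def best(p,jang):
    """yaw whose jaw direction is jang, least |q7|"""
    o=[]
    for k in(-1,0,1,2):
        y=jang+pi/2+k*pi; y=(y+pi)%(2*pi)-pi
        q=kin.inverse_kinematics(list(p),[pi,0,y])
        if q is not None:o.append((abs(q[6]),y))
    return min(o)[1]
def go(p,yaw): r.move_to(list(p),[pi,0,yaw])
def st(m=""): print(m,"t%.1f"%readout.read_time(),np.round(readout.read_position(),4),"F",np.round(readout.read_force(),1),"w%.4f"%readout.read_grip_width())
def snap(n,tag):
    d=cams.read_camera(n); cv2.imwrite(f"pics/{tag}_{n}.png",d["image"]); return d["image"]
def safe_down(x,y,z,step=.004,fmax=6,speed=.05):
    """step down, stop on contact"""
    while True:
        c=readout.read_position()[2]
        if c<=z+.0004: return True
        r.move_l([x,y,max(z,c-step)],speed)
        f=readout.read_force()
        if np.linalg.norm(f-F0)>fmax: st("CONTACT"); return False
F0=np.zeros(3)
E
python3 - <<'E'
from rb import *
y=best([.559,.287,.15],-1.246+pi/2); print(y,kin.inverse_kinematics([.559,.287,.15],[pi,0,y]))
go([.559,.287,.16],y); st()
snap("top","b");snap("scene","b")
E
```

```text
1.8955926535897927 [-0.68750098  0.4644831   0.19923876  1.73749765 -0.10918553  0.95039412
 -0.12045938]
 t1.6 [0.5581 0.2895 0.1602] F [0.3 0.5 0. ] w0.0865
```

```bash
python3 - <<'E'
from ov import *
for n,w in(("top",(60,110,160,200)),("scene",(270,140,160,180))):
    im=cv2.imread(f"pics/b_{n}.png");crop(im,*w,2.4,f"pics/b1_{n}.png")
pair("pics/b1.png","pics/b1_top.png","pics/b1_scene.png")
E
```

```text
(no output)
```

View pics/b1.png

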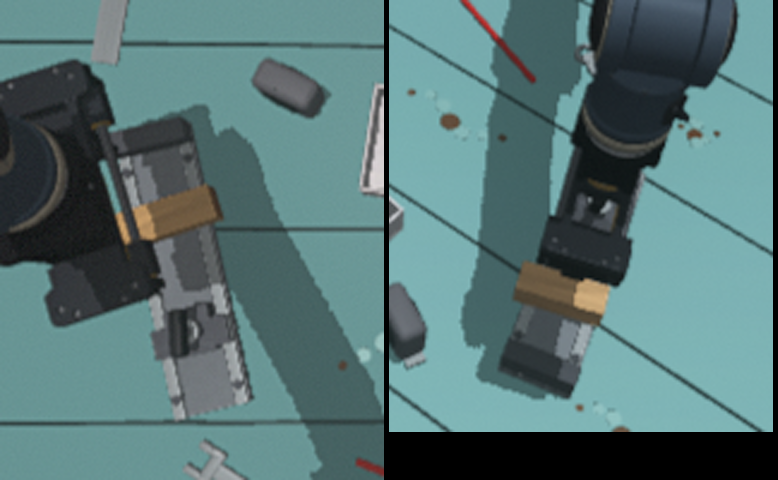

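```bash
python3 - <<'E'
from rb import *
st()
F0=readout.read_force()
r.move_l([.559,.287,.09],.15); st()
r.move_l([.559,.287,.057],.06); r.sleep(.2);st()
gripper_close(); st("closed")
r.move_l([.559,.287,.15],.12); r.sleep(.2); st("up")
y=best([.63,.008,.15],-.09)
go([.63,.008,.16],y); st("over bin")
snap("top","c");snap("scene","c")
E
```

```text
t1.7 [0.5582 0.2892 0.1602] F [ 0.5 -0.2 -0.1] w0.0869
 t2.3 [0.5594 0.2874 0.0905] F [-0.4 -0.6  1.3] w0.0873
 t3.2 [0.5593 0.2871 0.0574] F [-0.7 -0.2  0.3] w0.0871
closed t4.8 [0.559 0.287 0.057] F [ 0.5 -0.8 -1. ] w0.0008
up t5.9 [0.5585 0.2868 0.1491] F [-0.2  0.3 -0.4] w0.0005
over bin t7.0 [0.6299 0.0109 0.1597] F [-0.1  0.7 -0.1] w0.0004
```

```bash
python3 - <<'E'
from ov import *
for n,w in(("top",(140,90,200,200)),("scene",(150,130,200,180))):
    im=cv2.imread(f"pics/c_{n}.png");crop(im,*w,2,f"pics/b1_{n}.png")
pair("pics/c1.png","pics/b1_top.png","pics/b1_scene.png")
E
```

```text
(no output)
```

View pics/c1.png

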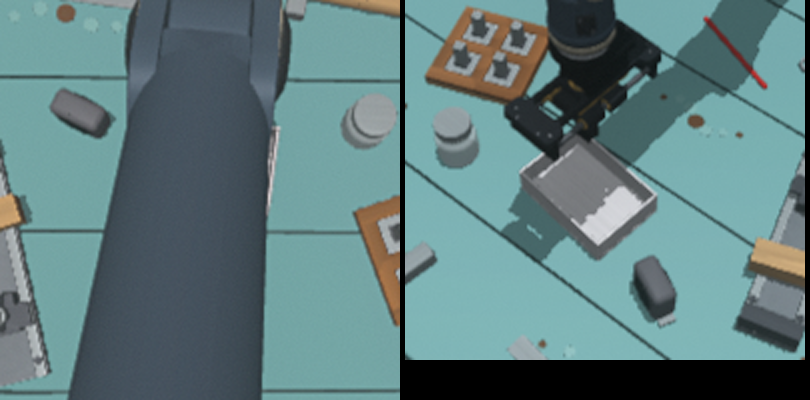

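```bash
python3 - <<'E'
from rb import *
p=readout.read_position();print(readout.read_orientation(),readout.read_qpos())
print(proj("scene",[p,[p[0],p[1],p[2]-.025],[.63,.008,.0],[.559,.287,.046]]),proj("top",[[.559,.287,.046],p]))
im=cv2.imread("pics/c_scene.png");crop(im,180,110,170,130,4.5,"pics/c2.png")
E
```

```text
[-3.14096586e+00 -1.29505611e-03  1.48527927e+00] [-3.39002562e-01  4.68122130e-01  3.50607315e-01  1.73113184e+00
 -1.89857091e-01  9.76068466e-01 -1.71351362e-03]
[[240.06221483 196.55144404]
 [240.32975143 202.14605953]
 [240.74733776 228.48514859]
 [341.28696331 258.87868536]] [[129.13472317 200.27685902]
 [243.94394158 163.17420558]]
```

View pics/c2.png

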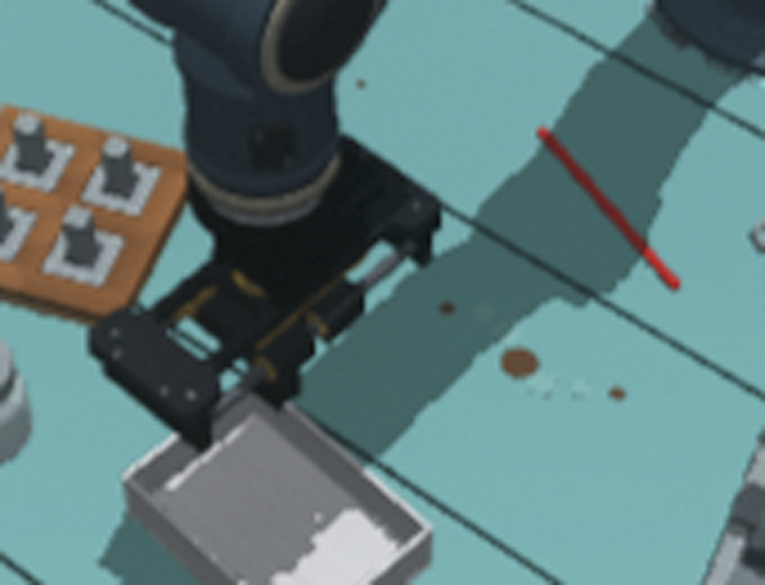

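```bash
python3 - <<'E'
from rb import *
open_gripper(); st()
y=1.8956
go([.559,.287,.13],y); r.move_l([.559,.287,.057],.1); st()
for n,w in(("top",(60,110,160,200)),("scene",(270,140,160,180))):
    im=snap(n,"d");crop(im,*w,2.4,f"pics/b1_{n}.png")
from ov import pair
pair("pics/d1.png","pics/b1_top.png","pics/b1_scene.png")
E
```

```text
t8.6 [0.63  0.008 0.16 ] F [-0.2 -0.5  0.3] w0.0869
 t10.6 [0.5596 0.2871 0.0576] F [ 0.6 -0.4  0. ] w0.0869
```

View pics/d1.png

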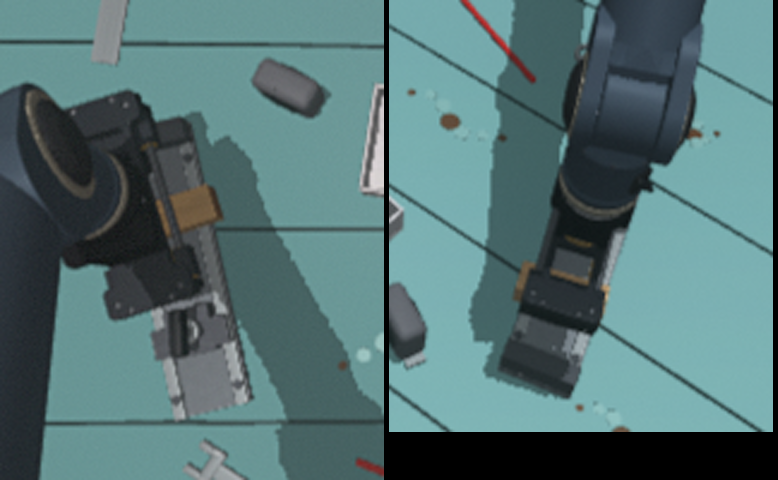

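```bash
python3 - <<'E'
from rb import *
r.move_l([.559,.287,.045],.06); r.sleep(.2);st()
gripper_close(); st("closed")
im=snap("scene","e");crop(im,270,140,160,180,3.2,"pics/e1.png")
E
```

```text
t11.3 [0.5592 0.287  0.0451] F [-0.5  0.7  0.5] w0.0871
closed t12.2 [0.5591 0.287  0.045 ] F [ 0.2  0.2 -0.4] w0.0351
```

View pics/e1.png

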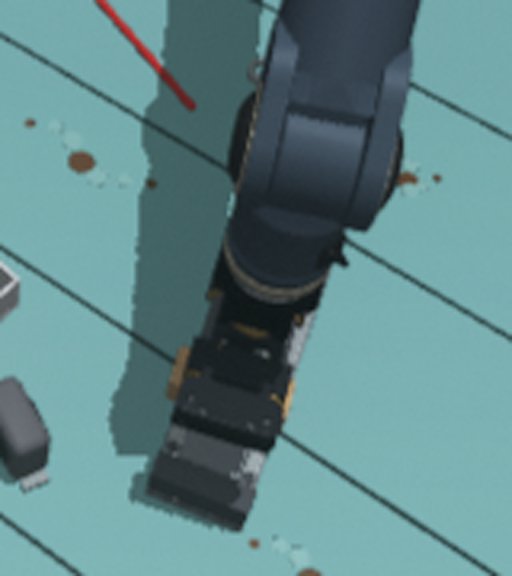

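```bash
python3 - <<'E'
from ov import *
for i,Bn in enumerate(([.6305,.008,-.1],)):
    show("b","top",(200,135,90,75),4.3,[(Bn,box(-.056,.056,-.08,.08,0,.045),(0,0,255))])
    show("b","scene",(195,155,90,110),4,[(Bn,box(-.056,.056,-.08,.08,0,.045),(0,0,255))])
pair("pics/p4.png","pics/ov_b_top.png","pics/ov_b_scene.png")
E
python3 - <<'E'
from rb import *
r.move_l([.559,.287,.15],.1); st("up")
for a in(-.1+pi/4,-.1-pi/4):
    y=best([.63,.008,.15],a);print(a,y,kin.inverse_kinematics([.63,.008,.15],[pi,0,y]))
E
```

```text
up t13.4 [0.5585 0.2868 0.1492] F [-0.2 -0.2 -1.3] w0.0355
0.6853981633974483 2.2561944901923443 [-0.21247075  0.46619846  0.1814676   1.73254441 -0.09976538  0.95182226
  0.69339951]
-0.8853981633974483 0.6853981633974482 [-0.4648237   0.50578429  0.53775966  1.7479476  -0.30517831  0.97186408
 -0.69358871]
```

View pics/p4.png

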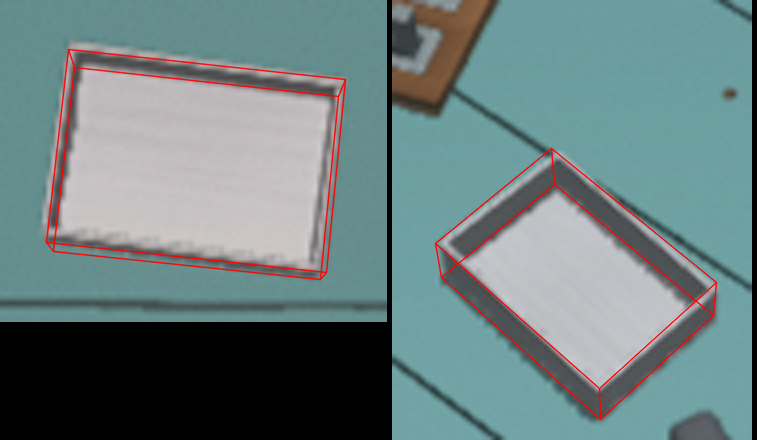

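```bash
python3 - <<'E'
from rb import *
y=2.256
go([.6315,.008,.13],y); r.sleep(.2); st("over")
F0=readout.read_force()
ok=safe_down(.6315,.008,.049,step=.01,fmax=5,speed=.08); st("down")
open_gripper(); st("opened")
r.move_l([.6315,.008,.16],.15); st()
go([.5,.2,.2],1.9)
im=snap("scene","f");crop(im,180,130,220,190,3.2,"pics/f1.png")
E
```

```text
over t14.7 [0.6315 0.01   0.13  ] F [ 0.2 -0.1 -0.4] w0.0351
down t17.0 [0.6312 0.008  0.0486] F [-1.  -0.3 -1.4] w0.0347
opened t18.1 [0.6315 0.008  0.049 ] F [0.5 0.9 0.7] w0.0869
 t18.9 [0.6307 0.008  0.159 ] F [-0.2  0.5 -1.7] w0.0870
```

View pics/f1.png

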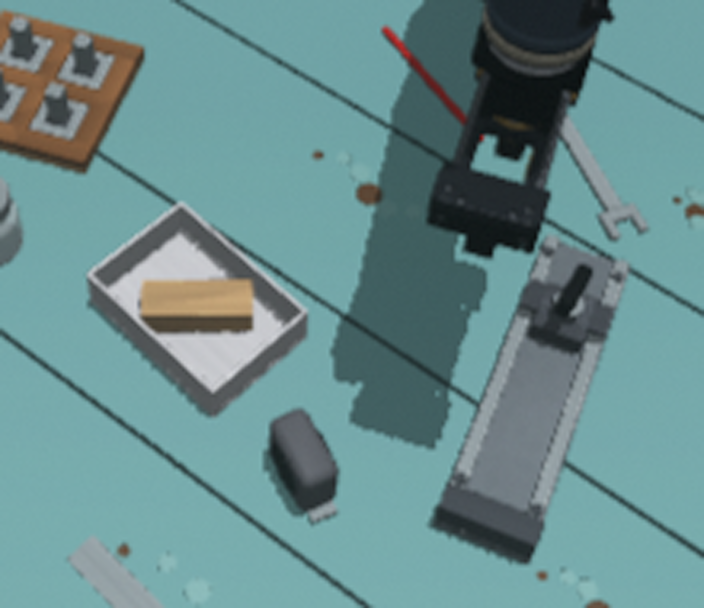

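```bash
python3 - <<'E'
from ov import *
print(back("top",(90+171/4,145+415/4),.077), place([.5076,.2795,-2.889],[.058,0,.077]))
for n,w,k in(("top",(120,225,45,50),8),("scene",(340,205,40,40),9)):
    P=[.4545,.268,-3.11]
    show("k",n,w,k,[(P,box(-.023,.023,-.0065,.0065,.055,.077),(0,0,255)),([.5076,.2795,-2.889],clampsegs(.046)[-12:],(0,255,0))])
pair("pics/p5.png","pics/ov_k_top.png","pics/ov_k_scene.png")
E
```

```text
[0.44499114 0.26473402 0.077     ] [[0.45144047 0.26500492 0.077     ]]
```

View pics/p5.png

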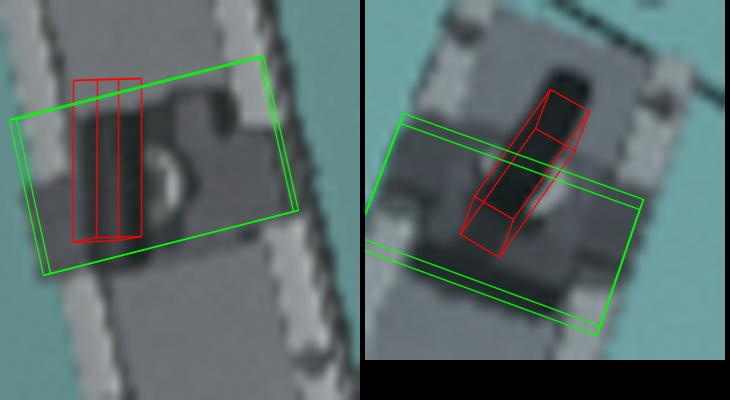

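```bash
python3 - <<'E'
from ov import *
for n,w,k in(("top",(120,225,45,50),8),("scene",(340,205,40,40),9)):
    P=[.4455,.2665,-3.10]
    show("k",n,w,k,[(P,box(-.023,.023,-.0065,.0065,.055,.077),(0,0,255)),([.5076,.2795,-2.889],clampsegs(.04)[-12:],(0,255,0))])
pair("pics/p5.png","pics/ov_k_top.png","pics/ov_k_scene.png")
E
```

```text
(no output)
```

View pics/p5.png

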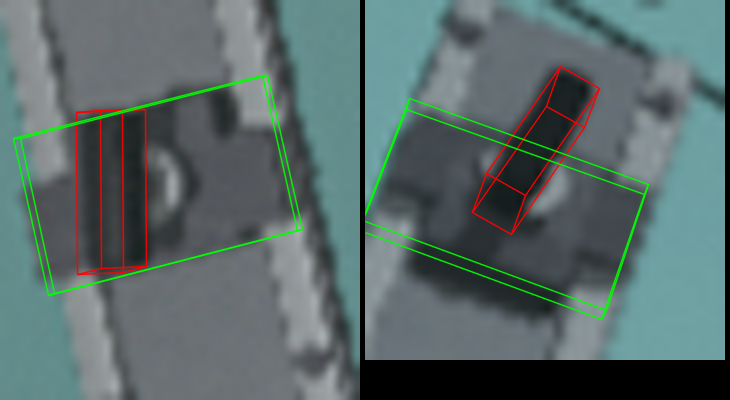

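```bash
cat >> rb.py <<'E'
C=np.array([.5076,.2795,-2.889])
def cl(x,y=0.,z=0.): return place(C,[x,y,z])[0]
E
python3 - <<'E'
from rb import *
gripper_close()
p=cl(-.0,0,.14); y=best(p,C[2]+pi/2); print(y)
go(p,y); r.sleep(.2); F0=readout.read_force(); st("above")
p=cl(0,0,.0)
print(safe_down(p[0],p[1],.043,step=.02,fmax=5,speed=.1)); st("down")
ex=np.array([np.cos(C[2]),np.sin(C[2]),0])
for x in np.r_[np.arange(.012,.069,.008)]:
    r.move_l(list(cl(x,0,.043)),.06)
    f=readout.read_force()-F0; print(round(x,3),round(f@ex,1),round(readout.read_time(),1))
    if f@ex<-15: break
r.sleep(.2); st()
r.move_l(list(cl(.0,0,.043)),.12); r.move_l(list(cl(0,0,.2)),.2)
go([.5,.1,.2],1.9)
for n in("top","scene"): snap(n,"g")
E
```

```text
-2.889
above t22.8 [0.5078 0.2793 0.1403] F [ 0.1 -1.  -1.1] w0.0005
True
down t24.5 [0.5074 0.2793 0.0428] F [ 0.8 -0.4  0.5] w0.0006
0.012 -0.4 24.9
0.02 0.0 25.2
0.028 -0.4 25.5
0.036 -0.5 25.7
0.044 -1.0 26.0
0.052 -1.1 26.3
0.06 -0.8 26.6
0.068 -0.5 26.9
 t27.1 [0.4413 0.2623 0.0428] F [-0.   0.3 -1. ] w0.0003
```

```bash
python3 - <<'E'
from ov import *
C=[.5076,.2795,-2.889]
for n,w,k in(("top",(95,150,80,145),4.1),("scene",(305,195,85,115),5.1)):
    show("g",n,w,k,[(C,clampsegs(.003)[-12:],(0,255,0))],f"pics/g_{n}.png")
pair("pics/p6.png","pics/ov_g_top.png","pics/ov_g_scene.png")
E
```

View pics/p6.png

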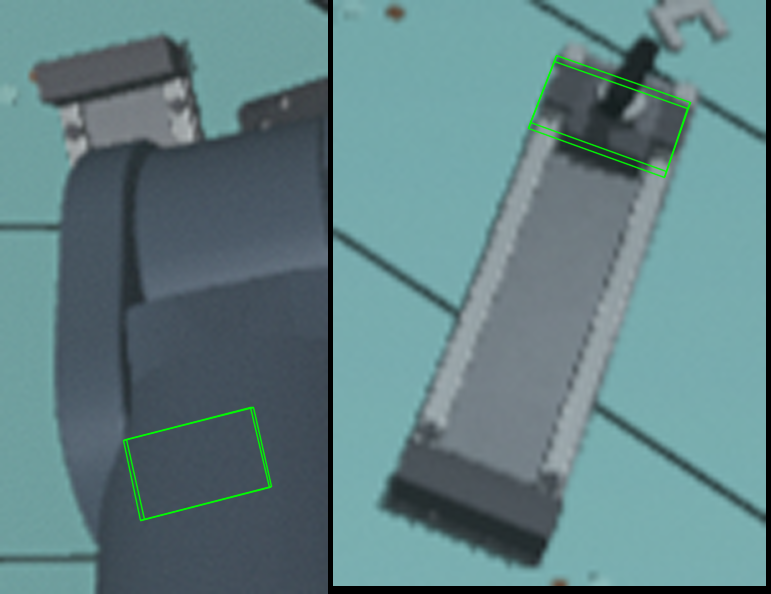

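```bash
cat >> rb.py <<'E'
TR=np.array([.5291,-.2727,-1.2309])
def tr(x,y,z=0.): return place(TR,[x,y,z])[0]
E
python3 - <<'E'
from rb import *
import rb
open_gripper()
p=tr(.033+.0025,-.033,.13); y=best(p,TR[2]); print(y)
go(p,y); r.sleep(.3); st("above"); 
for n in("top","scene"): snap(n,"i")
rb.F0=readout.read_force()
r.move_l([p[0],p[1],.09],.12); r.sleep(.1); st()
ok=safe_down(p[0],p[1],.046,step=.006,fmax=4,speed=.05); print(ok); st("down")
E
python3 - <<'E'
from ov import *
for n,w,k in(("top",(290,120,140,150),2.7),("scene",(130,90,130,120),3)):
    show("i",n,w,k,[],f"pics/i_{n}.png")
pair("pics/p7.png","pics/ov_i_top.png","pics/ov_i_scene.png")
E
```

```text
0.33989632679489645
above t33.2 [ 0.5103 -0.3164  0.1301] F [ 0.2 -1.1 -0.1] w0.0871
 t33.9 [ 0.5102 -0.3177  0.0907] F [-0.7 -0.7  0.3] w0.0872
True
down t35.8 [ 0.5096 -0.317   0.0461] F [ 0.1 -0.6  0.4] w0.0871
```

View pics/p7.png

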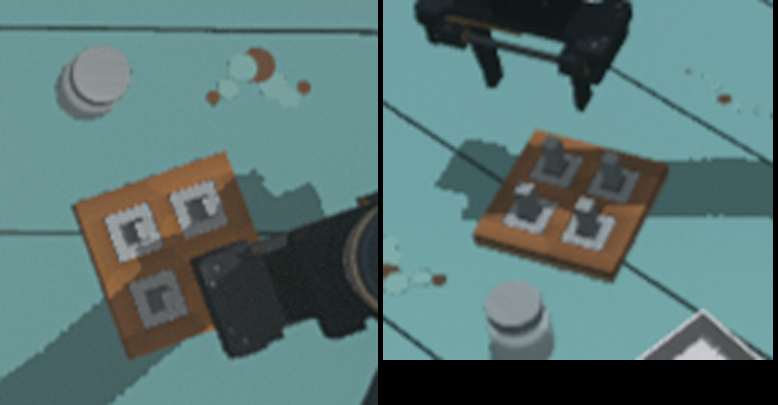

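Clear descent, with no contact on the neighbour. The view shows all four plates in place, fingers over the right-hand plate.

```bash
python3 - <<'E'
from rb import *
gripper_close(); st("closed")
r.sleep(.2); st()
q=tr(.033+.0008,-.033,.046); r.move_l(list(q),.03); r.sleep(.2); st("relax")
r.move_l([q[0],q[1],.056],.03); st("lift10")
r.move_l([q[0],q[1],.13],.1); r.sleep(.1); st("up")
im=snap("scene","j"); crop(im,130,80,150,130,4,"pics/j1.png")
E
```

```text
closed t37.0 [ 0.5093 -0.3157  0.0464] F [-1.6  4.1  4.4] w0.0154
 t37.2 [ 0.5093 -0.3158  0.0464] F [-2.3  4.9  4.4] w0.0159
relax t37.6 [ 0.5092 -0.3155  0.0462] F [-2.5  3.   6. ] w0.0156
lift10 t38.1 [ 0.5096 -0.3162  0.0562] F [-1.2 -0.5 -1.2] w0.0156
up t39.1 [ 0.5088 -0.3152  0.1291] F [ 0.5  0.5 -2.1] w0.0157
```

View pics/j1.png

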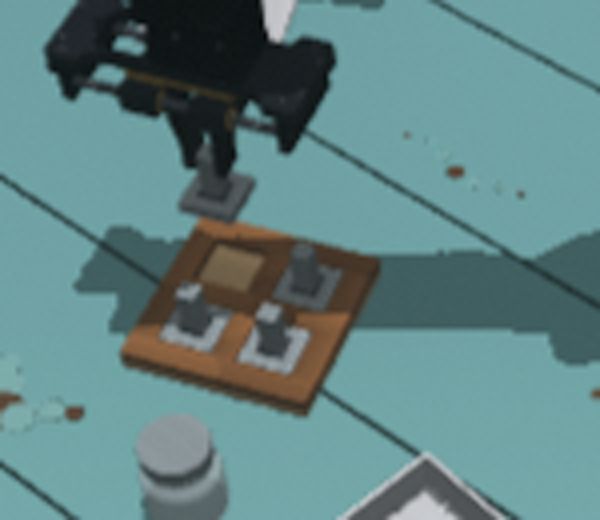

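```bash
cat >> rb.py <<'E'
import sys
def setdown(xc,tag,zrel=.0483,yaw=None):
    c=readout.read_position()
    r.move_l([c[0],c[1],.19],.25)
    p=cl(xc,0,.15); y=best(p,C[2]+pi/2)
    go(p,y); r.sleep(.25); st("above"); w=readout.read_grip_width()
    if w<.012: st("LOST"); return False
    f0=readout.read_force(); globals()['F0']=f0
    r.move_l([p[0],p[1],.075],.15); r.sleep(.1)
    ok=safe_down(p[0],p[1],zrel,step=.004,fmax=6,speed=.05); r.sleep(.1); st("low %s"%ok)
    return ok
def pick(px,py,jang,off=(0,0)):
    p=tr(px+off[0],py+off[1],.15); y=best(p,jang)
    go(p,y); r.sleep(.2); globals()['F0']=readout.read_force()
    r.move_l([p[0],p[1],.085],.15); r.sleep(.1)
    ok=safe_down(p[0],p[1],.046,step=.008,fmax=4,speed=.06)
    if not ok: st("blocked"); return False
    gripper_close(); st("closed")
    q=tr(px,py); 
    r.move_l([p[0],p[1],.06],.04); r.move_l([p[0],p[1],.15],.15); st("up")
    return readout.read_grip_width()>.012
E
python3 - <<'E'
from rb import *
print(setdown(-.100,"1"))
for n in("top","scene"): snap(n,"k")
E
python3 - <<'E'
from ov import *
for n,w,k in(("top",(60,110,140,160),2.6),("scene",(270,140,160,180),2.4)):
    show("i",n,w,k,[],f"pics/k_{n}.png")
pair("pics/p8.png","pics/ov_i_top.png","pics/ov_i_scene.png")
E
```

```text
above t42.0 [0.6047 0.3039 0.1501] F [ 0.4 -0.4 -2.9] w0.0158
low True t44.6 [0.6044 0.3045 0.0483] F [-1.   1.1 -2.6] w0.0154
True
```

View pics/p8.png

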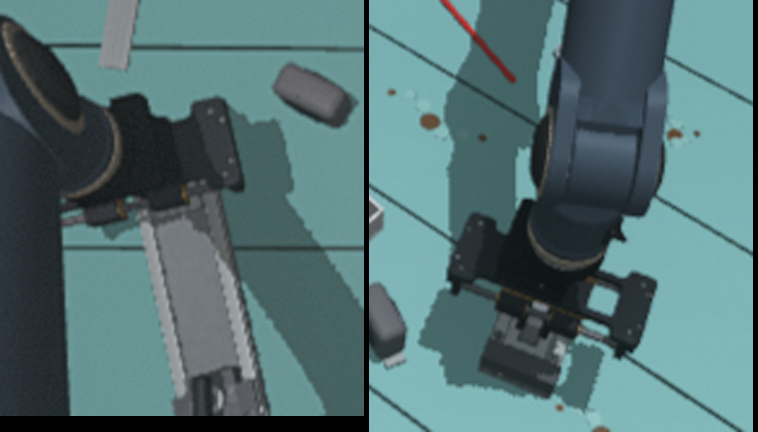

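```bash
cat >> rb.py <<'E'
def touch(zmin=.0455):
    f0=np.mean([readout.read_force()[2] for _ in range(3)])
    while True:
        c=readout.read_position(); 
        r.move_l([TX[0],TX[1],TX[2]-.0005],.02); TX[2]-=.0005; r.sleep(.05)
        f=readout.read_force()[2]
        if f-f0>2.5 or TX[2]<zmin: st("touch"); return
def release(xc,z):
    TX[:]=cl(xc,0,z); touch(); open_gripper(); 
    c=cl(xc,0,.13); r.move_l(list(c),.2); st("released")
TX=np.zeros(3)
E
python3 - <<'E'
from rb import *
release(-.1,.0483)
r.move_l([.58,.15,.2],.3)
for n in("top","scene"): snap(n,"l")
E
python3 - <<'E'
from ov import *
for n,w,k in(("top",(90,140,100,150),3.8),("scene",(290,180,110,130),4)):
    show("i",n,w,k,[],f"pics/l_{n}.png")
pair("pics/p9.png","pics/ov_i_top.png","pics/ov_i_scene.png")
E
```

```text
touch t45.0 [0.6045 0.3044 0.0482] F [-0.8 -1.1  2. ] w0.0158
released t46.9 [0.6039 0.3042 0.1294] F [-0.2 -0.9 -0.7] w0.0869
```

View pics/p9.png

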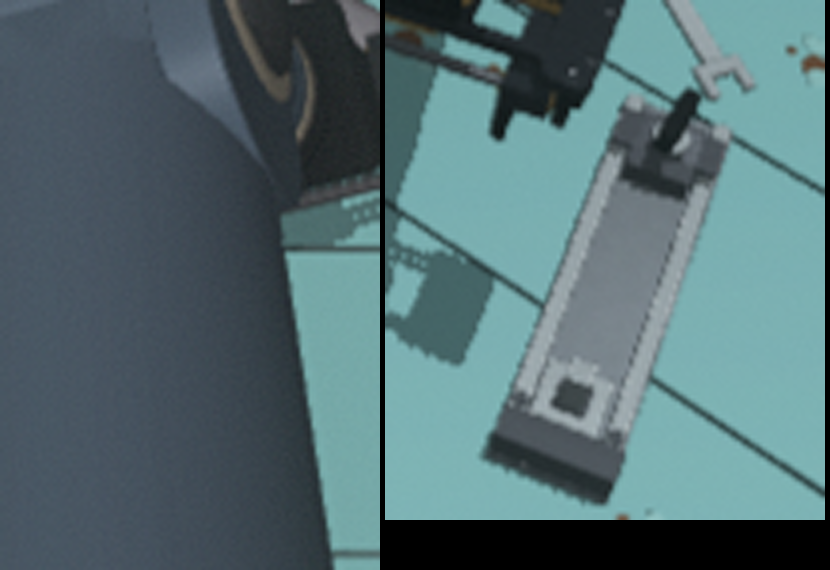

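```bash
python3 - <<'E'
from rb import *
if pick(-.033,-.033,TR[2],(.0005,0)):
    if setdown(-.0515,"2"):
        release(-.0515,.0483)
        r.move_l([.56,.12,.2],.3)
        im=snap("scene","m"); crop(im,290,180,110,130,4,"pics/m1.png")
E
```

```text
closed t52.9 [ 0.487  -0.2528  0.0459] F [-0.3  2.   0.4] w0.0156
up t54.1 [ 0.4866 -0.2525  0.1492] F [-0.6 -0.2 -2.5] w0.0159
above t56.7 [0.5578 0.2917 0.1501] F [-0.9  0.5 -2.1] w0.0157
low True t59.3 [0.5574 0.2923 0.0483] F [ 0.1  0.6 -1.9] w0.0155
touch t59.9 [0.5576 0.2924 0.0479] F [-1.5 -1.2  4.6] w0.0155
released t61.8 [0.5569 0.2921 0.1294] F [-0.8  0.1 -1.3] w0.0873
```

View pics/m1.png

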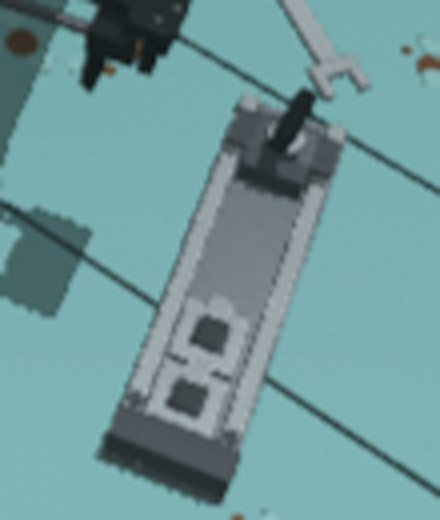

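```bash
python3 - <<'E'
from rb import *
if pick(.033,.033,TR[2]+pi/2,(.0003,-.0005)):
    if setdown(-.0035,"3"):
        release(-.0035,.0483)
        r.move_l([.5,.1,.2],.3)
        im=snap("scene","n"); crop(im,290,180,110,130,4,"pics/n1.png")
E
```

```text
closed t67.6 [ 0.5712 -0.2932  0.0461] F [ 0.6  0.4 -0.2] w0.0158
up t68.8 [ 0.5702 -0.2927  0.149 ] F [-0.7 -0.7 -3.3] w0.0152
above t71.5 [0.5114 0.2798 0.1501] F [ 0.6  0.4 -2.5] w0.0157
low True t74.0 [0.5109 0.2803 0.0483] F [-0.6 -0.6 -2.4] w0.0157
touch t74.7 [0.5111 0.2806 0.0479] F [-2.3 -0.5  5.6] w0.0159
released t76.5 [0.5104 0.2802 0.1295] F [-0.9  0.1 -0.5] w0.0869
```

View pics/n1.png

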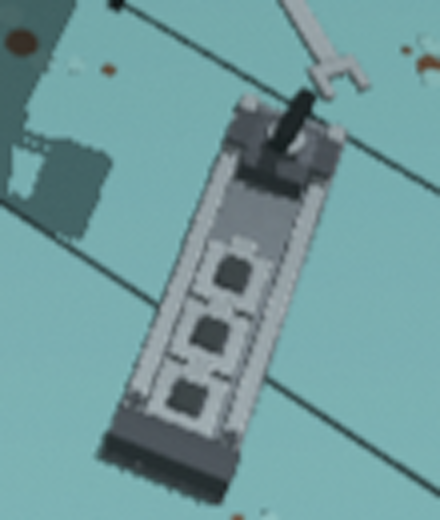

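```bash
python3 - <<'E'
from rb import *
import rb
gripper_close()
p=cl(.045,0,.12); y=best(p,C[2]+pi/2); print(y)
go(p,y); r.sleep(.3); rb.F0=F0=np.mean([readout.read_force() for _ in range(5)],0)
print(safe_down(p[0],p[1],.039,step=.02,fmax=5,speed=.1)); st("down")
ex=np.array([np.cos(C[2]),np.sin(C[2]),0])
def push(xs,lim):
    for x in xs:
        r.move_l(list(cl(x,0,.039)),.04); r.sleep(.05)
        f=readout.read_force()-F0; print(round(x,4),round(f@ex,1),end=' | ')
        if abs(f@ex)>lim: break
    print()
push(np.arange(.06,.0741,.002),9)
push([.05,.04,.034]+list(np.arange(.032,.012,-.0015)),10)
st()
r.move_l(list(cl(.05,0,.039)),.12); r.move_l(list(cl(.05,0,.2)),.2)
r.move_l([.5,.1,.2],.3)
im=snap("scene","o"); crop(im,290,180,110,130,4,"pics/o1.png")
E
```

```text
-2.889
True
down t81.9 [0.4641 0.2683 0.0392] F [-0.   0.  -1.1] w0.0007
0.06 -0.4 | 0.062 -0.3 | 0.064 -0.3 | 0.066 -0.6 | 0.068 -0.6 | 0.07 -3.3 | 0.072 -5.8 | 0.074 -9.6 | 
0.05 -1.0 | 0.04 -1.1 | 0.034 -0.3 | 0.032 -0.4 | 0.0305 -1.3 | 0.029 -0.6 | 0.0275 -0.5 | 0.026 -0.9 | 0.0245 -1.1 | 0.023 -0.3 | 0.0215 -1.2 | 0.02 -0.8 | 0.0185 -0.9 | 0.017 -0.7 | 0.0155 -0.1 | 0.014 0.6 | 0.0125 0.6 | 
 t90.4 [0.4957 0.2764 0.039 ] F [-1.3 -0.4 -0.5] w0.0004
```

View pics/o1.png

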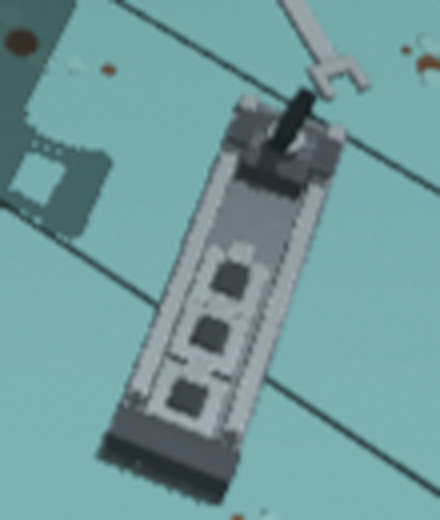

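```bash
python3 - <<'E'
from ov import *
C=[.5086,.281,-2.8878]
def pl(x): return box(x-.022,x+.022,-.022,.022,.01,.02)+box(x-.008,x+.008,-.008,.008,.02,.06)
s=sum([pl(x) for x in(-.100,-.0515,-.008)],[])
show("q","scene",(310,190,75,110),5.3,[(C,clampsegs(.0),(0,255,0)),(C,s,(0,0,255))],"pics/o_scene.png")
show("q2","scene",(310,190,75,110),5.3,[],"pics/o_scene.png",out="pics/q2.png")
pair("pics/p10.png","pics/ov_q_scene.png","pics/q2.png")
E
```

```text
(no output)
```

View pics/p10.png

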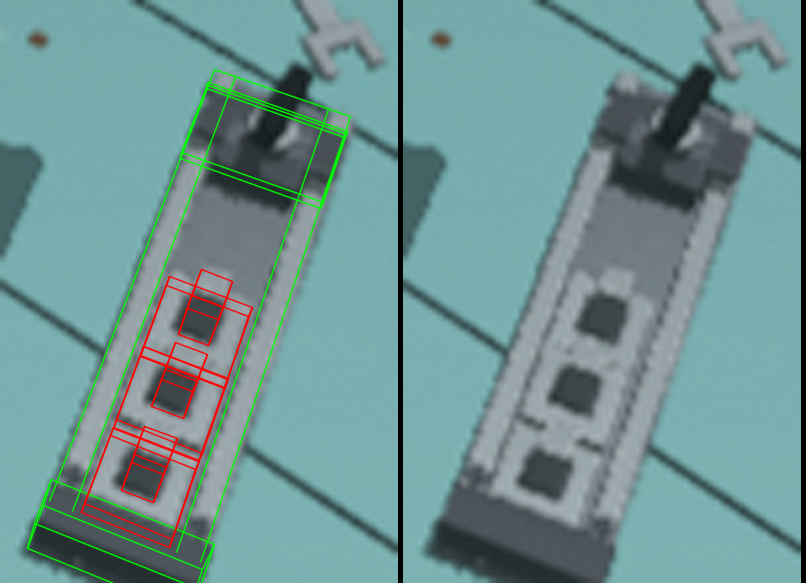

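```bash
python3 - <<'E'
from rb import *
open_gripper()
if pick(-.033,.033,TR[2],(.0005,0)):
    if setdown(.042,"4"):
        release(.042,.0483)
        r.move_l([.48,.06,.2],.3)
        im=snap("scene","p"); crop(im,290,180,110,130,4,"pics/p_1.png"); crop(im,130,80,250,220,3,"pics/p_2.png")
E
```

```text
closed t99.3 [ 0.5493 -0.2308  0.0459] F [ 0.4  1.2 -0.1] w0.0158
up t100.5 [ 0.5488 -0.2304  0.1492] F [ 0.6  0.2 -2.6] w0.0162
above t102.9 [0.4674 0.2683 0.1501] F [-0.3 -0.  -1.9] w0.0161
low True t105.5 [0.4669 0.269  0.0483] F [-0.  -0.2 -2.2] w0.0157
touch t106.1 [0.4671 0.2692 0.0478] F [-1.8 -0.2  6. ] w0.0156
released t108.0 [0.4662 0.2692 0.1294] F [ 1.4  0.2 -0.1] w0.0872
```

View pics/p_1.png

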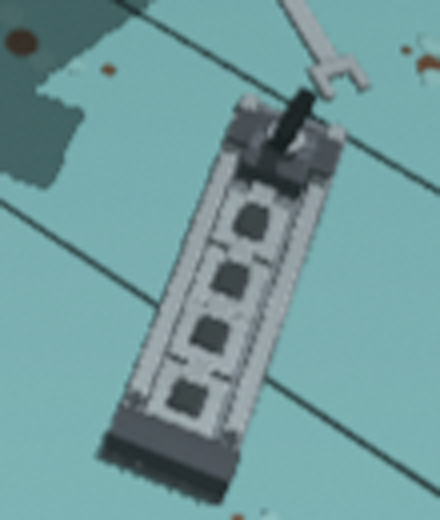

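View pics/p_2.png

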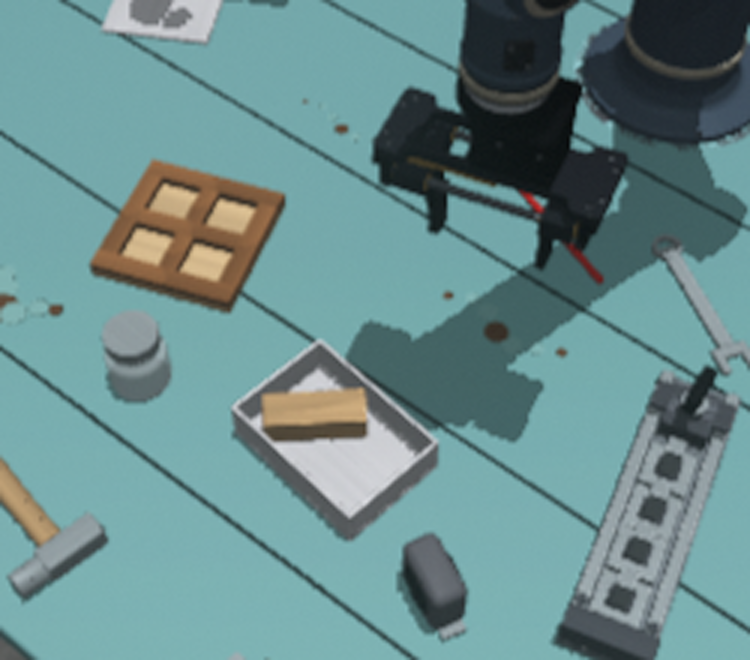

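```bash
python3 - <<'E'
from rb import *
import rb
gripper_close()
p=cl(.149,0,.13); y=best(p,C[2]+pi/2); print(y,kin.inverse_kinematics(list(cl(.149,0,.045)),[pi,0,y]))
go(p,y); r.sleep(.3); rb.F0=F0=np.mean([readout.read_force() for _ in range(5)],0)
ok=safe_down(p[0],p[1],.045,step=.015,fmax=5,speed=.1); print(ok); st("down")
if not ok: sys.exit()
ex=np.array([np.cos(C[2]),np.sin(C[2]),0])
for x in list(np.arange(.141,.115,-.004))+list(np.arange(.115,.098,-.0015)):
    r.move_l(list(cl(x,0,.045)),.04); r.sleep(.05)
    f=readout.read_force()-F0; print(round(x,4),round(f@ex,1),end=' | ')
    if f@ex>14: break
st()
im=snap("scene","q"); crop(im,290,180,110,130,4,"pics/q_1.png")
E
```

```text
-2.889 [-0.94759249  0.3658889   0.31588761  2.25596476 -0.21545994  0.5467062
  1.35683783]
True
down t114.6 [0.3632 0.2421 0.0451] F [ 0.1  0.4 -0.5] w0.0004
0.141 1.4 | 0.137 0.3 | 0.133 2.4 | 0.129 0.9 | 0.125 1.7 | 0.121 2.6 | 0.117 2.6 | 0.115 5.0 | 0.1135 5.8 | 0.112 7.0 | 0.1105 7.8 | 0.109 8.2 | 0.1075 8.8 | 0.106 8.2 | 0.1045 8.7 | 0.103 9.0 | 0.1015 10.2 | 0.1 12.1 | 0.0985 13.8 |  t120.4 [0.4056 0.253  0.0436] F [-13.4  -3.6   4.9] w0.0003
```

View pics/q_1.png

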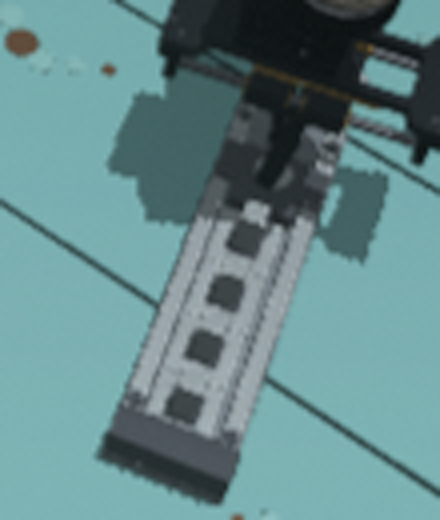

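```bash
python3 - <<'E'
from rb import *
ex=np.array([np.cos(C[2]),np.sin(C[2]),0])
for x in np.arange(.0965,.088,-.002):
    r.move_l(list(cl(x,0,.046)),.04); r.sleep(.15)
    f=readout.read_force(); p=readout.read_position(); print(round(x,4),round(f@ex,1),((p-cl(0))@ex).round(4),p[2].round(4),end=' | ')
    if f@ex>22: break
st()
p=cl(.15,0,.046); r.move_l(list(p),.1); r.move_l([p[0],p[1],.15],.2); r.move_l([.42,.08,.2],.25); st()
for n in("top","scene"): snap(n,"r")
E
python3 - <<'E'
from ov import *
for n,w,k in(("top",(95,150,80,145),4.1),("scene",(305,195,85,115),5.1)):
    show("g",n,w,k,[],f"pics/r_{n}.png")
pair("pics/p11.png","pics/ov_g_top.png","pics/ov_g_scene.png")
E
```

```text
0.0965 15.8 0.1053 0.0438 | 0.0945 19.3 0.1052 0.0435 | 0.0925 21.1 0.105 0.0431 | 0.0905 23.9 0.1049 0.0426 |  t122.0 [0.4061 0.253  0.0426] F [-23.9  -3.1   5. ] w0.0003
 t124.3 [0.4192 0.0807 0.1991] F [-0.3 -0.4  0.5] w0.0004
```

View pics/p11.png

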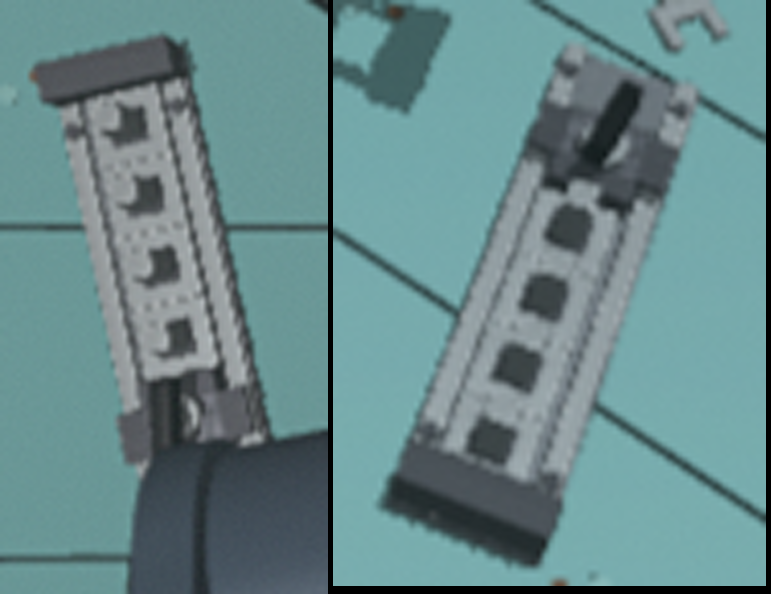

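```bash
python3 - <<'E'
from ov import *
for n,w,k in(("top",(120,225,45,50),8),("scene",(340,200,40,40),9)):
    P=[.436,.262,-3.03]
    show("k",n,w,k,[(P,box(-.023,.023,-.0065,.0065,.055,.077),(0,0,255)),([.5076,.2805,-2.889],clampsegs(.03)[-12:],(0,255,0))],f"pics/r_{n}.png")
pair("pics/p12.png","pics/ov_k_top.png","pics/ov_k_scene.png")
E
```

```text
(no output)
```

View pics/p12.png

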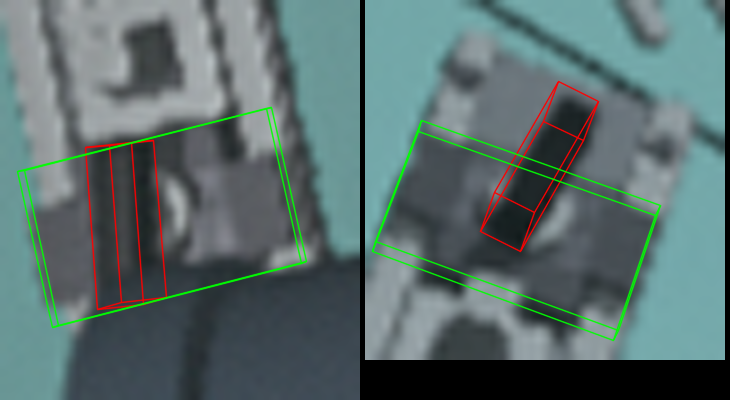

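```bash
python3 - <<'E'
from rb import *
import rb
gy=-3.03
p=cl(.0725,-.0007,.135)
for yw in(gy,gy+pi): print(yw,[ (round(kin.inverse_kinematics(list(p),[pi,0,yw-a])[6],2) if kin.inverse_kinematics(list(p),[pi,0,yw-a]) is not None else None) for a in(0,.7,1.4,2.2)])
go(p,gy); r.sleep(.3); print(readout.read_qpos().round(2)); F0=np.mean([readout.read_force() for _ in range(5)],0)
r.move_l([p[0],p[1],.106],.15)
z=.104
while z>.080:
    r.move_l([p[0],p[1],z],.04); r.sleep(.1)
    f=readout.read_force()-F0; print(round(z,4),readout.read_position()[2].round(4),f.round(1)[2],end=' | ')
    if f[2]>22: break
    z-=.002
st()
r.move_l([p[0],p[1],.135],.15)
im=snap("scene","s"); crop(im,290,160,110,130,4,"pics/s1.png")
E
```

```text
-3.03 [np.float64(1.3), np.float64(0.64), np.float64(-0.0), np.float64(-0.71)]
0.11159265358979331 [np.float64(-1.48), np.float64(-2.18), np.float64(2.62), np.float64(2.21)]
[-1.07  0.33  0.55  2.04 -0.24  0.83  1.3 ]
0.104 0.1045 -0.5 | 0.102 0.102 -0.9 | 0.1 0.0999 -1.3 | 0.098 0.098 -0.0 | 0.096 0.096 -0.9 | 0.094 0.094 -0.1 | 0.092 0.092 -0.9 | 0.09 0.09 -0.6 | 0.088 0.088 -0.5 | 0.086 0.086 -0.4 | 0.084 0.084 0.2 | 0.082 0.082 -0.1 |  t130.0 [0.4372 0.2621 0.082 ] F [-0.  -1.1  0.3] w0.0002
```

View pics/s1.png

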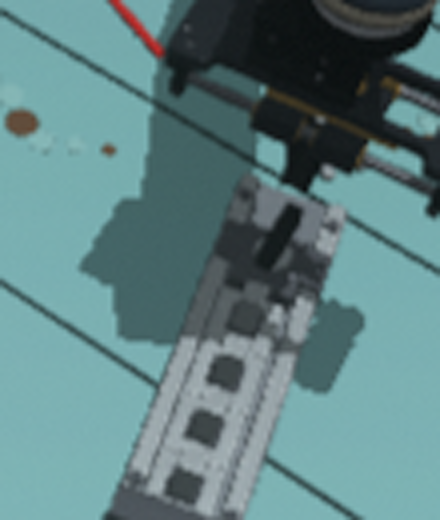

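```bash
python3 - <<'E'
from rb import *
p=cl(.0725,-.0007,.135)
F0=np.mean([readout.read_force() for _ in range(5)],0)
r.move_l([p[0],p[1],.083],.15)
z=.081
while z>.060:
    r.move_l([p[0],p[1],z],.04); r.sleep(.1)
    f=readout.read_force()-F0; print(round(z,4),readout.read_position()[2].round(4),f.round(1)[2],end=' | ')
    if f[2]>22: break
    z-=.0015
st()
im=snap("scene","t"); crop(im,290,160,110,130,4,"pics/t1.png")
E
```

```text
0.081 0.0815 2.0 | 0.0795 0.0795 1.2 | 0.078 0.0779 0.3 | 0.0765 0.0765 1.1 | 0.075 0.0751 3.4 | 0.0735 0.0736 4.9 | 0.072 0.072 4.2 | 0.0705 0.0709 8.5 | 0.069 0.0707 20.4 | 0.0675 0.0705 31.3 |  t134.6 [0.438  0.2624 0.0705] F [-6.2 -3.1 29.9] w0.0003
```

View pics/t1.png

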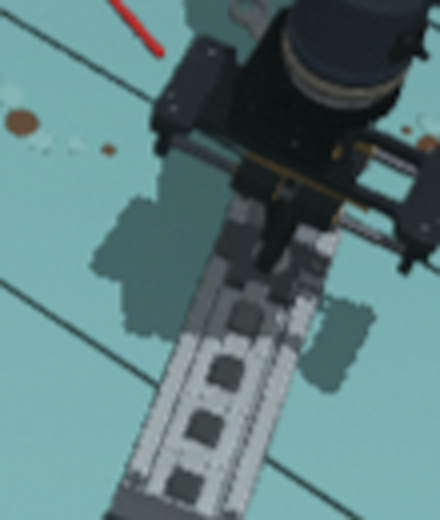

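```bash
cat >> rb.py <<'E'
def turn(y0,dtot,p,step=.25):
    a=0
    while a<dtot-1e-6:
        a=min(dtot,a+step); y=(y0-a+pi)%(2*pi)-pi
        r.move_to(list(p),[pi,0,y])
        print(round(a,2),"Mz%.2f"%readout.read_torque()[2],readout.read_force().round(0),"q7 %.2f"%readout.read_qpos()[6],"w%.3f"%readout.read_grip_width(),end=' | ')
    st()
E
python3 - <<'E'
from rb import *
gy=-3.03
p=cl(.0725,-.0007,.11)
r.move_l(list(p),.15); open_gripper()
r.move_l([p[0],p[1],.060],.1); r.sleep(.1); st("down")
gripper_close(); st("grip"); print(readout.read_torque().round(2))
q=cl(.0705,-.0007,.0585)
turn(gy,.75,q)
im=snap("scene","u"); crop(im,290,160,110,130,4,"pics/u1.png")
E
```

```text
down t137.3 [0.4378 0.2623 0.0606] F [ 0.2 -0.1  0.1] w0.0868
grip t138.5 [0.4372 0.2631 0.0601] F [-1.2  4.6 -0.9] w0.0123
[ 0.73  0.15 -0.05]
0.25 Mz-0.03 [-8.  1. 16.] q7 1.19 w0.013 | 0.5 Mz-0.05 [-6.  0. 17.] q7 0.99 w0.013 | 0.75 Mz-0.08 [-8.  1. 18.] q7 0.79 w0.013 |  t139.4 [0.4375 0.2632 0.0598] F [-7.9  1.2 17.7] w0.0128
```

View pics/u1.png

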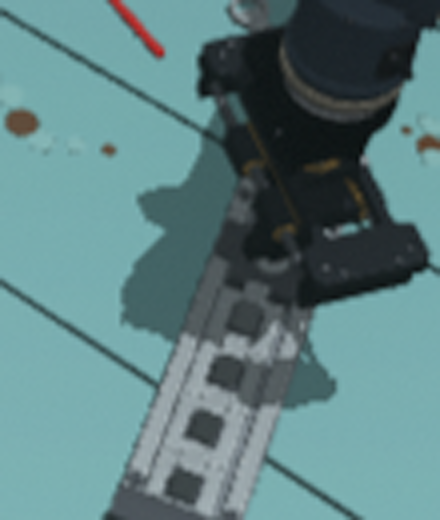

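```bash
python3 - <<'E'
from rb import *
q=cl(.0705,-.0012,.0585)
turn(-3.03-.75,1.45,q,.3)
open_gripper(); c=cl(.0725,-.0012,0)
r.move_l([c[0],c[1],.11],.15); st()
a=-3.03-2.2  # bar angle
for k in(0,1):
    y=a+pi/2+k*pi; y=(y+pi)%(2*pi)-pi
    o=[]
    for d in(0,.6,1.2,1.8,2.4):
        yy=(y-d+pi)%(2*pi)-pi
        s=kin.inverse_kinematics([c[0],c[1],.0585],[pi,0,yy]); o.append(None if s is None else round(float(s[6]),2))
    print(round(y,3),o)
im=snap("scene","v"); crop(im,290,160,110,130,4,"pics/v1.png")
E
```

```text
0.3 Mz-0.14 [-7. -0. 18.] q7 0.56 w0.013 | 0.6 Mz-0.04 [-8. -1. 18.] q7 0.32 w0.013 | 0.9 Mz-0.08 [-8.  0. 19.] q7 0.09 w0.013 | 1.2 Mz-0.05 [-9. -0. 19.] q7 -0.15 w0.013 | 1.45 Mz-0.04 [-8.  0. 18.] q7 -0.34 w0.012 |  t141.1 [0.4373 0.2633 0.0597] F [-8.1  0.2 18.5] w0.0125
 t143.0 [0.4368 0.2628 0.1098] F [ 0.5  0.4 -0.6] w0.0870
2.624 [0.89, 0.42, -0.06, -0.53, -1.02]
-0.518 [-1.88, -2.48, 1.72, 1.99, 1.49]
```

View pics/v1.png

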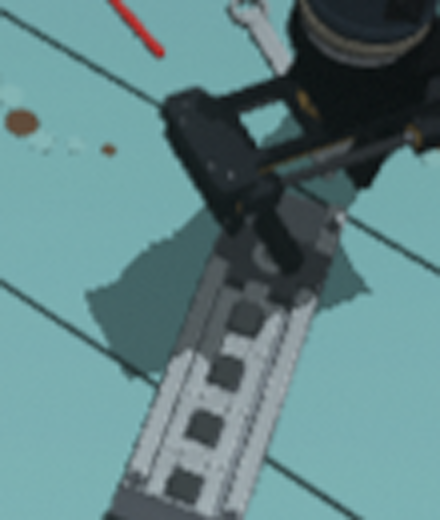

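```bash
python3 - <<'E'
from rb import *
c=cl(.0725,-.0012,.11); y=2.624
go(c,y); r.sleep(.1); F0=readout.read_force()
r.move_l([c[0],c[1],.060],.1); st("down"); 
gripper_close(); st("grip")
q=cl(.0705,-.0012,.0585)
if readout.read_grip_width()>.04:
    turn(y,2.1,q,.3)
    a=2.1
    while a<2.75:
        a+=.06; r.move_to(list(q),[pi,0,(y-a+pi)%(2*pi)-pi]); r.sleep(.05)
        M=readout.read_torque()[2]; o=readout.read_orientation()[2]; print(round(a,2),"Mz%.2f"%M,"lag%.3f"%(((o-(y-a))+pi)%(2*pi)-pi),end=' | ')
        if abs(M)>.9: break
    st()
im=snap("scene","w"); crop(im,290,160,110,130,4,"pics/w1.png")
E
```

```text
down t144.9 [0.4374 0.2625 0.0601] F [ 0.2 -0.8 -0.1] w0.0873
grip t145.7 [0.4373 0.2629 0.0601] F [-0.2  0.7  1.1] w0.0453
0.3 Mz-0.06 [-7. -2. 20.] q7 0.67 w0.046 | 0.6 Mz-0.05 [-7. -2. 21.] q7 0.43 w0.046 | 0.9 Mz-0.06 [-8. -2. 21.] q7 0.20 w0.045 | 1.2 Mz-0.09 [-9. -1. 23.] q7 -0.04 w0.045 | 1.5 Mz-0.10 [-9. -1. 23.] q7 -0.27 w0.046 | 1.8 Mz-0.09 [-10.  -1.  22.] q7 -0.51 w0.046 | 2.1 Mz-0.06 [-10.   1.  21.] q7 -0.76 w0.046 |  t148.1 [0.437  0.2633 0.0598] F [-10.3   1.   21.5] w0.0459
2.16 Mz-0.01 lag0.000 | 2.22 Mz-0.06 lag0.000 | 2.28 Mz-0.03 lag0.000 | 2.34 Mz-0.02 lag-0.000 | 2.4 Mz0.42 lag0.002 | 2.46 Mz0.81 lag0.004 | 2.52 Mz0.81 lag0.004 | 2.58 Mz0.59 lag0.003 | 2.64 Mz0.57 lag0.003 | 2.7 Mz0.47 lag0.002 | 2.76 Mz0.36 lag0.002 |  t151.4 [0.4395 0.263  0.0593] F [-2.2 -0.4  8. ] w0.0449
```

View pics/w1.png

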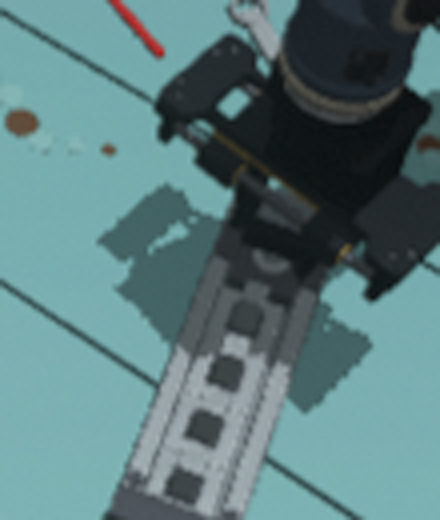

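```bash
python3 - <<'E'
from rb import *
open_gripper(); c=cl(.0725,-.0012,0); y=2.624
r.move_l([c[0],c[1],.11],.15)
yy=(y-2.40+pi)%(2*pi)-pi
go([c[0],c[1],.11],yy); r.sleep(.1)
r.move_l([c[0],c[1],.060],.12); gripper_close(); st("grip"); print(readout.read_torque().round(2))
q=cl(.0710,-.0012,.0590)
for d in(2.42,2.45):
    r.move_to(list(q),[pi,0,(y-d+pi)%(2*pi)-pi]); r.sleep(.1); print(d,"Mz%.2f"%readout.read_torque()[2],readout.read_force().round(1))
q=readout.read_position()
open_gripper(); c2=cl(.0725,-.0012,.12); r.move_l([c2[0],c2[1],.15],.15); r.move_l([.42,.02,.22],.3); st()
for n in("top","scene"): snap(n,"x")
E
python3 - <<'E'
from ov import *
C=[.5076,.2805,-2.889]; kp=list(place(C,[.0725,-.0012,0])[0][:2])+[-2.889-4.71]
bx=[(kp,box(-.023,.023,-.0065,.0065,.047,.069),(0,0,255))]
show("g","top",(95,150,80,145),3.8,[],"pics/x_top.png")
show("g","scene",(305,195,85,115),4.8,[],"pics/x_scene.png")
pair("pics/p13.png","pics/ov_g_top.png","pics/ov_g_scene.png")
show("h","top",(120,225,45,50),8,bx,"pics/x_top.png");show("h","scene",(340,200,40,40),9,bx,"pics/x_scene.png")
pair("pics/p14.png","pics/ov_h_top.png","pics/ov_h_scene.png")
E
```

```text
grip t154.7 [0.437  0.2632 0.0602] F [-1.1  2.4  2.9] w0.0450
[0.29 0.39 0.02]
2.42 Mz0.27 [-7.   0.6 15.4]
2.45 Mz0.77 [-6.8 -0.1 15.5]
 t158.1 [0.4197 0.021  0.2195] F [0.3 0.5 0.9] w0.0872
```

View pics/p13.png

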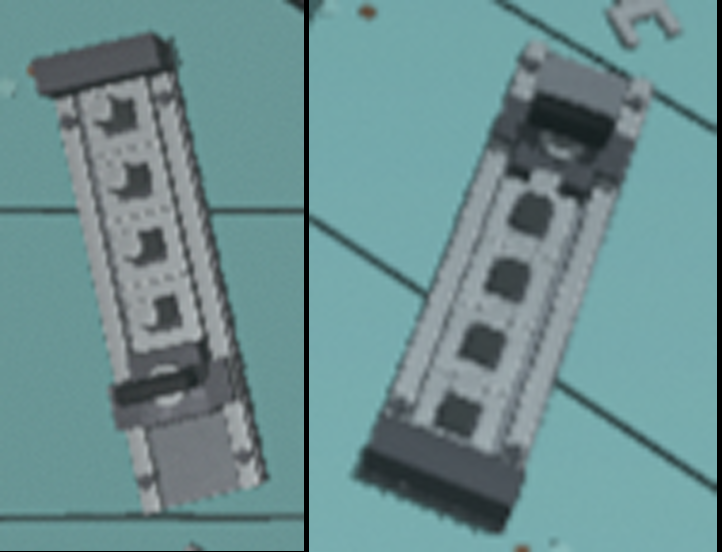

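View pics/p14.png

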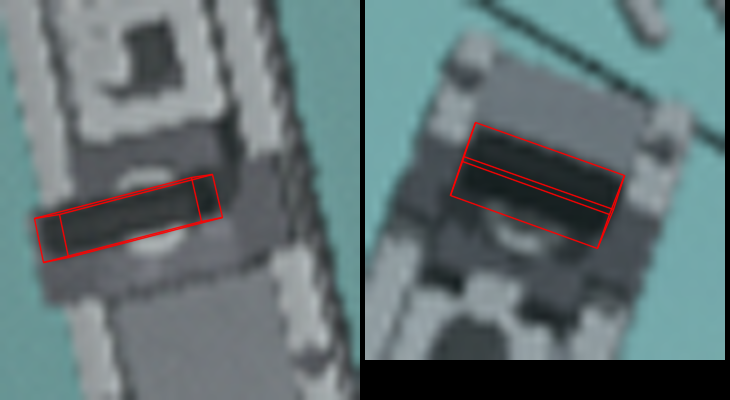

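View pics/x_scene.png

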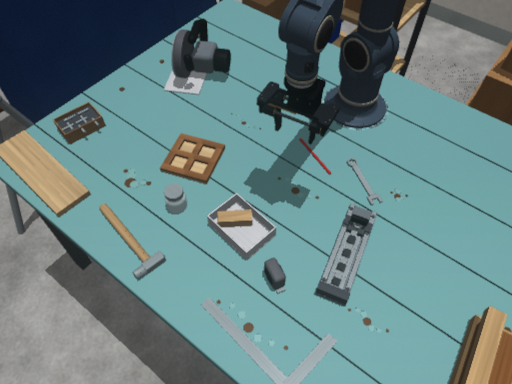

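```bash
python3 - <<'E'
from rb import *
workorder.hand_in(); st()
E
```

```text
the job is handed in; nothing more can be done
the job is handed in; nothing more can be done
```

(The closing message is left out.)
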